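# Ready the measuring wheel for hand-over

### The job

Get the walking measuring wheel ready to hand over. First press the open battery lid on its counter box shut until it snaps home; then flip its folded kickstand all the way down past its over-centre point; then take the rubber handle bar, bring the leaning frame upright and finish while still holding the handle, keeping the frame upright and still, because it tips back when let go. Leave the other things on the bench where they are.

Things in the scene. Friction and masses are not known exactly. Their poses are not given: they have to be found in the camera images.
- dock: Dark steel dock plate 160 x 240 x 8 mm, fixed to the bench, in which the measuring wheel stands. Origin on the bench directly below the tilt axis; x points square across the dock, away from the robot at yaw 0; y along the tilt axis (the wheel's fore-aft direction), z up. The tilt axis runs along the dock's y, 20 mm above the bench, through x = 0. On the far (+x) side a rail 134 mm high carries the leaning frame.
- lean (a joint): Lean of the whole frame (wheel 160 mm across, hub, fork, counter box, handle, kickstand; about 1.1 kg) about the dock's tilt axis: 0 = exactly upright, positive = leaning to the dock's +x. Stops at -0.10 and +0.30 rad. It starts at 0.30 resting on the rail and, the counter box hanging on the far side, always tips back there when let go, from every angle; about 1 to 2 N on the handle holds it upright.
- handle: Round black rubber handle bar, 22 mm across and 104 mm long, on top of the frame, parallel to the tilt axis. Origin at the bar's middle, 225 mm from the tilt axis; its y runs along the bar, its x square to the wheel (parallel to the hub axle), its z up the frame: these are the frame's own axes and lean with it. Below it, 35 mm from its centre line, a 14 mm wide aluminium crown bar runs parallel to it; clear on both sides.
- lid (a joint): Battery lid of the black counter box (70 x 90 x 80 mm) on the far side of the frame, towards +y: 0 = shut, 0.9 rad = fully open, as it starts. A spring drives it open above 0.25 rad and snaps it shut below 0.25 rad; pressing 72 mm from the hinge takes about 3 N at first and less further on.
- lid_hinge (a point): Middle of the lid's hinge line on the box's inner edge, level with the lid's underside. The hinge runs along the frame's x; the lid, 70 x 90 mm and 6 mm thick, extends from it to the frame's +y when shut and opens upward, turning positively about the frame's x.
- lid_press (a point): Point on the lid's upper face, in the middle of its width, 72 mm from the hinge and 18 mm from the free edge; it moves with the lid.
- stand (a joint): Steel kickstand on the near (-x) side at the -y end of the frame: 0 = folded, pointing along the frame's -y, as it starts; 1.5 rad = fully down. A spring drives it back up below 0.7 rad and snaps it down above 0.7 rad; pressing on stand_press takes about 4 N at first.
- stand_pivot (a point): Kickstand's pivot, in the leg's middle line. The leg turns positively about the direction (0.989, 0, -0.149) in the frame's axes, so that it swings down and a little outwards, away from the wheel. The leg is a flat bar 14 mm wide, 9 mm thick, with a 20 mm rubber foot; it reaches 130 mm from the pivot.
- stand_press (a point): Point on the upper face of the folded kickstand leg, in the middle of its width, 98 mm from the pivot along the leg, 4.5 mm above its middle line; it moves with the leg.
- coupling_mid (a point): Bystander: grey plastic pipe coupling 60 mm across, 55 mm high, standing close beyond the dock; the point is at its centre.
- cell_mid (a point): Bystander: upright spare battery cell, 33 mm across, 60 mm high, by the dock's +y end; the point is at its centre.
- tape_mid (a point): Bystander: lying roll of clear tape, 90 mm across, 25 mm high, beyond the kickstand end of the dock; the point is at its centre.
- driver: Bystander: screwdriver lying to the right of the dock.
- spanner: Bystander: spanner lying to the left of the dock.
- jar: Bystander: clear jar 64 mm across, 90 mm high, on the left; origin at its underside.
- carton: Bystander: small carton 140 x 100 x 70 mm on the right; origin at its underside.

How it is judged:
On the way, in this order (a step that is already met when the one before it is completed fails the run):
1. the battery lid is pressed shut, the kickstand still folded and the frame still leaning (value of joint lid below 0.05 rad and value of joint stand below 0.7 rad and value of joint lean above 0.12 rad), for 0.2 s.
2. the kickstand is flipped fully down, the lid shut and the frame not yet upright (value of joint stand above 1.4 rad and value of joint lid below 0.05 rad and value of joint lean above 0.12 rad), for 0.2 s.
At the end, for the whole second after the job is handed in: The lid is shut (within 0.05 rad), the kickstand fully down (above 1.4 rad of 1.5), the frame upright within 0.06 rad (about 3.5 degrees) and still (under 0.1 rad/s), and the gripper's fingers are holding the handle bar (more than 0.4 N on it) (value of joint lid below 0.05 rad and value of joint stand above 1.4 rad and value of joint lean between -0.06 and 0.06 rad and velocity of joint lean between -0.1 and 0.1 rad/s and contact force between the fingers and handle above 0.4 N); the arm keeps its last pose, push and grip.
It fails at once if a bystander is moved more than 30 mm (distance of any of coupling_mid, cell_mid, tape_mid, driver, spanner, jar, carton from where it was at the start of the episode above 0.03 m).
It also fails if it takes over 64 s, if anything falls off the work surface, if the arm or the gripper's body presses on something with over 40 N, if the wrist force passes 120 N, or if a joint passes its speed limit or range.

### The arm

A 6-joint arm with a two-finger parallel gripper is mounted at the origin on the work surface. World frame = base frame: x ahead of the robot, y to its left, z up, the work surface at z = 0. Lengths are in m, angles in rad, forces in N, time in s.
With the tool pointing down it reaches from about 0.3 to 0.775 m from the base axis. Payload 14.6 kg.
Tool frame: the origin (TCP) lies on the mounting face of the last link; the fingertips stand 199 mm ahead of it and the grasp point (between the pads) lies 180 mm ahead of it; z points along the fingers, y is the direction in which the jaws open and shut (so a half turn about z gives the same grasp; the last joint's range is limited). The gripper opens to 94 mm and grips with 3 to 60 N. Pads are 16 mm wide; open, the fingers measure 119 mm over their backs; the gripper's body (75 mm by 177 mm) begins 78 mm behind the grasp point.
Start: joints at [1.254, 0.3, 1.521, -0, 1.321, -0.067], TCP at [0.136, 0.533, 0.405] pointing down, gripper open.
Joint ranges: [-3.03, 3.03], [-0.79, 2.21], [0.23, 2.52], [-1.04, 4.18], [0, 3.07], [-2.55, 2.55]. Speed limits (rad/s): [2.22, 2.22, 2.57, 3.14, 3.14, 3.14].

### API

Orientations are given as [roll, pitch, yaw] about the fixed x, y, z axes, in that order (R = Rz(yaw) Ry(pitch) Rx(roll)).
In Python, from station import sensors, vision, job gives the robot as it stands. The module is installed in compiled form; this text tells all that it offers.
- The arm moves only by the tool arm_command, never from a script. Its argument "plan" is one flat list of numbers, 5 for each row, row after row: the closure, from -1 (fully open) to 1 (shut), so that 0 is half open, then the shift along the world's x, y, z scaled (see below), then the turn about the world's z scaled (see below). A call has 1 to 20 rows; each row is the pose to reach, as a shift and turn from the pose commanded when the call began; what a row does not reach only later rows make up. The controller multiplies each number of a shift by 400 mm and each number of a turn by 120 degrees. A row lasts 1/10 s, in which the tool goes at most 50 mm and 8.59 degrees, less where a joint would pass 70% of its speed; a pose out of reach is approached as far as the arm can. A call with a number of a shift or a turn outside -1 to 1 is refused whole. A call with a gripper value outside its range is refused whole. The fingers move at their own pace and stop on an object; "newtons" is the grip in N (left out, the last holds). Time passes only in rows, so rows that repeat a pose let the fingers close. It gives the time, the measured TCP pose, the force and the opening at its end, in the units of the state.
- sensors.get_obs(): the state, without advancing time (a new reading comes with each control period).
- vision.camera(name): name is "scene" or "top"; returns the picture (384x512x3 uint8, blue, green, red); there is no depth.
- vision.camera_params(name): a dict with "intrinsics" (3x3 intrinsics, pixels), "rvec" (rotation vector, rad) and "tvec" (3), from world to camera coordinates, as OpenCV has them. Camera axes: x right, y down, z forward; pixel columns grow to the right and rows downward; lengths in m; the calibration is good to about 2 mm. A picture is of the moment at which its call begins. camera_params takes no time and is no camera call.
- job.hand_in(): hands the job in, once; it reports no verdict.
Trained networks look in the newest picture that a camera, given by its name, has taken for a name from the list of things; names that differ only in an ending like _2 or _b are one class to them, and where a whole thing is asked for, a point or a joint stands for the part that bears it (a point fixed in the world has none). Each returns a list of dicts, best first, with "confidence" (0 to 1); they miss things now and then, are a little off and sometimes report something else, mostly with a low value. They report only what shows in the picture. A call takes as long as a camera call.
- vision.search_frame(name, camera): "at" ([row, column] in pixels, amid what is visible of it).
- vision.silhouettes(name, camera): "mask" (384x512 bool, what is visible of it) and "at" ([row, column] in pixels, amid what is visible of it).
- vision.pinpoint(name, camera): "at" ([row, column] in pixels: a listed point, or the origin of a listed thing).
The state is a dict: "time_s": time; "qpos": joint angles; "joint_vel": joint speeds; "tau": joint torques, N m; "ee_pos": TCP position; "eef_rot": TCP orientation; "force": force on the tool from outside, world axes, zero at the start; "moment": the same for the moment, N m; "grip_width": finger opening in m.
Only numpy, scipy, OpenCV 4.12 (cv2) and the standard library are available. Lean on these libraries where they do the work, as an engineer would, in place of code of your own. Each camera call takes 0.05 s, during which the arm holds its last target.

## Working session

There is one attempt and no reset: what is moved stays moved. The work goes in short steps, Python scripts to look and compute and a tool call to move; the robot and the scene stay as the last step left them, time stands still between calls to the robot, and variables do not carry over. Pictures are saved under pics/ and viewed, and the job is handed in when it is done.

Besides the shell and the picture viewer there is one more tool, called after "Call:" by a JSON object that holds its "op" and its "data", one argument or row to a line. arm_command: Moves the arm, as the interface text tells. Its arguments: {"type":"object","properties":{"plan":{"type":"array"},"newtons":{"type":"number"}},"required":["plan"]}

```bash
mkdir -p pics; cat > h.py <<'E'
import numpy as np, cv2
from station import sensors, vision, job
def P(cam):
    p=vision.camera_params(cam); R,_=cv2.Rodrigues(np.array(p['rvec'],float)); return np.array(p['intrinsics'],float),R,np.array(p['tvec'],float).ravel()
def ray(cam,rc):
    K,R,t=P(cam); d=R.T@np.linalg.inv(K)@np.array([rc[1],rc[0],1.]); o=-R.T@t; return o,d/np.linalg.norm(d)
def atz(cam,rc,z):
    o,d=ray(cam,rc); return o+d*(z-o[2])/d[2]
def tri(a,b):
    (o1,d1),(o2,d2)=ray('scene',a),ray('top',b)
    A=np.stack([d1,-d2],1); s=np.linalg.lstsq(A,o2-o1,rcond=None)[0]
    p,q=o1+s[0]*d1,o2+s[1]*d2; return (p+q)/2,np.linalg.norm(p-q)
def proj(cam,X):
    K,R,t=P(cam); x=K@(R@np.array(X)+t); return np.array([x[1]/x[2],x[0]/x[2]])
E
python3 - <<'E'
from h import *
o=sensors.get_obs(); print(o)
for c in('scene','top'):
    cv2.imwrite(f'pics/{c}0.png',vision.camera(c))
    K,R,t=P(c); print(c,K[0,0],-R.T@t, R[2])
names=['dock','handle','lid_hinge','lid_press','stand_pivot','stand_press','coupling_mid','cell_mid','tape_mid','driver','spanner','jar','carton']
for n in names:
    r={}
    for c in('scene','top'):
        d=vision.pinpoint(n,c)
        print(n,c,[(np.round(x['at'],1).tolist(),round(x['confidence'],2)) for x in d[:3]])
        if d:r[c]=d[0]['at']
    if len(r)==2: print('   ',*[np.round(v,4) for v in tri(r['scene'],r['top'])])
E
```

```text
{'time_s': 0.0, 'qpos': array([ 1.25441262e+00,  3.00438691e-01,  1.52160949e+00,  1.45352247e-05,
        1.32070832e+00, -6.66203135e-02]), 'joint_vel': array([ 0.00083536, -0.00118413,  0.00038607,  0.00090837, -0.00072046,
       -0.00148626]), 'tau': array([ 1.82052067e-03, -5.31812632e+01, -3.52729011e+01,  7.09197437e-02,
        2.45045620e-02, -8.44087458e-05]), 'ee_pos': array([0.1359446 , 0.53288749, 0.40409196]), 'eef_rot': array([-3.14043233e+00, -9.15258531e-05,  2.89182560e+00]), 'force': array([-0.03435968,  0.36255243, -0.06045132]), 'moment': array([ 0.00757451, -0.00065159,  0.01007775]), 'grip_width': 0.09389810333720619}
scene 484.70396705785777 [1.36662713 0.84437123 0.93704475] [-0.57247624 -0.60931854 -0.54863637]
top 416.65985838105354 [ 0.49307105 -0.00980746  1.49150532] [ 0.06056217  0.01338376 -0.9980747 ]
dock scene [([231.8, 280.3], 0.68)]
dock top [([213.5, 265.2], 0.69)]
    [ 0.478  -0.0134 -0.0127] 0.0058
handle scene [([168.7, 258.3], 0.54)]
handle top [([189.1, 275.7], 0.59)]
    [ 0.5506 -0.0386  0.2409] 0.0059
lid_hinge scene [([205.7, 263.3], 0
[... 701 characters left out ...]
[([215.7, 225.4], 0.85), ([180.2, 215.1], 0.74)]
tape_mid top [([184.7, 310.3], 0.46)]
    [ 0.5806 -0.1663  0.027 ] 0.0025
driver scene [([181.8, 211.9], 0.49)]
driver top [([223.9, 374.3], 0.57)]
    [ 0.4489 -0.4001 -0.0031] 0.0015
spanner scene [([280.1, 413.6], 0.82), ([166.4, 256.5], 0.27), ([259.5, 316.5], 0.18)]
spanner top [([230.0, 147.1], 0.61), ([172.7, 278.6], 0.3)]
    [0.4037 0.4109 0.0079] 0.0096
jar scene [([332.1, 371.5], 0.96)]
jar top [([172.8, 142.3], 0.81)]
    [ 0.614   0.4345 -0.0091] 0.0084
carton scene [([200.9, 168.4], 0.94), ([197.0, 264.6], 0.52), ([256.3, 317.7], 0.18)]
carton top [([192.8, 212.0], 0.67), ([170.7, 371.5], 0.57)]
    [0.695  0.0552 0.2848] 0.3664
```

```bash
python3 - <<'E'
import cv2
for c,(r0,r1,c0,c1) in {'scene':(130,300,180,380),'top':(130,270,180,350)}.items():
    i=cv2.imread(f'pics/{c}0.png')[r0:r1,c0:c1]; cv2.imwrite(f'pics/{c}0z.png',cv2.resize(i,None,fx=4 if c=='scene' else 4.5,fy=4 if c=='scene' else 4.5,interpolation=cv2.INTER_CUBIC)[:600,:800])
E
```

```text
(no output)
```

View pics/scene0.png

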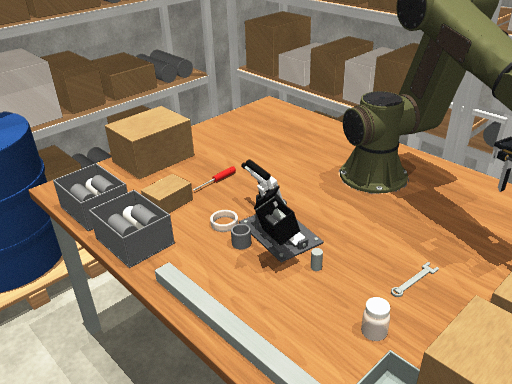

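View pics/top0.png

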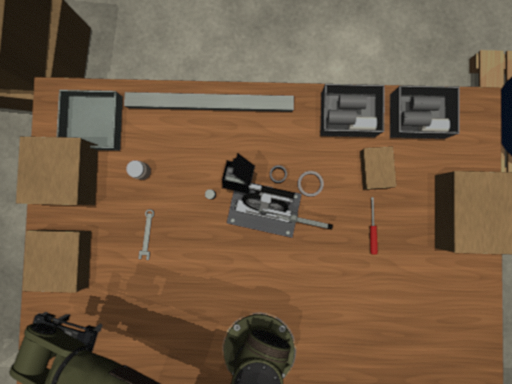

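View pics/scene0z.png

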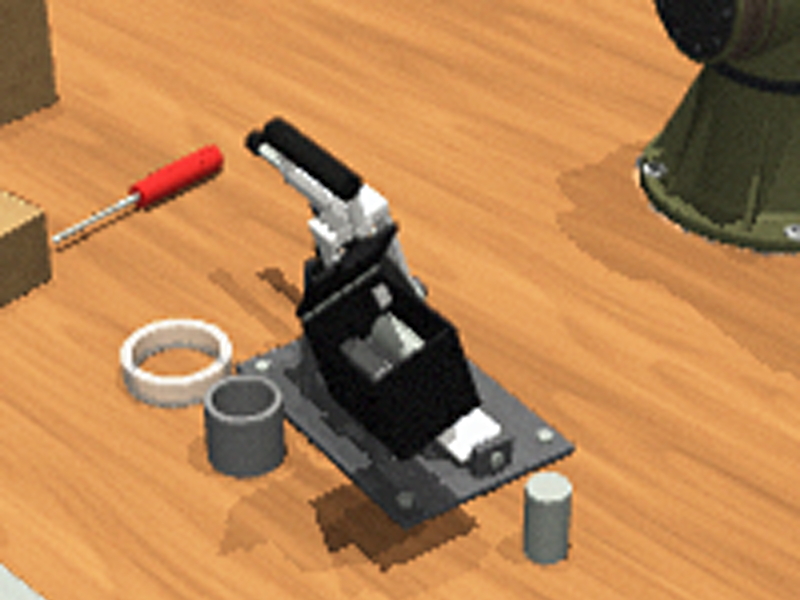

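View pics/top0z.png

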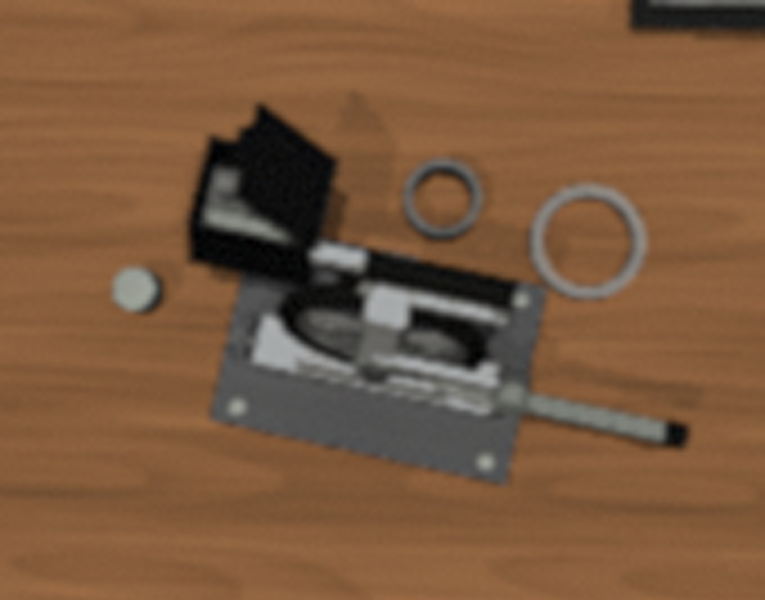

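```bash
python3 - <<'E'
from h import *
z=.011
def top(u,v): return (v/4.5+130-.4,u/4.5+180-.4)
def sc(u,v): return (v/4+130-.4,u/4+180-.4)
for n,p in {'-x+y':top(237,405),'-x-y':top(485,462),'+x-y':top(521,299)}.items(): print('top',n,atz('top',p,z))
for n,p in {'+x+y':sc(405,500),'-x+y':sc(545,435),'+x-y':sc(262,367)}.items(): print('sc',n,atz('scene',p,z))
for n,p in {'-x+y':top(211,417),'-x-y':top(505,484),'+x-y':top(545,285)}.items(): print('top corner',n,atz('top',p,.008))
for n,p in {'-x+y':sc(575,448),'+x+y':sc(408,524)}.items(): print('sc corner',n,atz('scene',p,.008))
# handle ends
print(tri(sc(272,125),top(521,297)),tri(sc(350,190),top(370,265)))
print('handle mid', atz('top',top(443,281),.235),atz('scene',sc(308,158),.235))
# stand
print('foot tip',atz('top',top(687,434),.13)); print('stand leg',atz('top',top(510,396),.13))
# frame images bigger crops at different contrast
for c,(r0,r1,c0,c1,f) in {'scene':(150,260,225,325,7),'top':(150,240,215,340,6)}.items():
    i=cv2.imread(f'pics/{c}0.png')[r0:r1,c0:c1].astype(float); i=255*(i/255)**.5
    i=cv2.resize(i,None,fx=f,fy=f,interpolation=cv2.INTER_CUBIC).clip(0,255)
    cv2.imwrite(f'pics/{c}0y.png',i[:600,:800])
E
```

```text
top -x+y [0.45155983 0.10482997 0.011     ]
top -x-y [ 0.41218856 -0.091278    0.011     ]
top +x-y [ 0.54083331 -0.11678796  0.011     ]
sc +x+y [0.57961195 0.08335374 0.011     ]
sc -x+y [0.44971172 0.10650783 0.011     ]
sc +x-y [ 0.54190848 -0.11350109  0.011     ]
top corner -x+y [0.44149729 0.12529934 0.008     ]
top corner -x-y [ 0.39525585 -0.10752745  0.008     ]
top corner +x-y [ 0.55249051 -0.13572321  0.008     ]
sc corner -x+y [0.44291097 0.13070294 0.008     ]
sc corner +x+y [0.59474567 0.10102076 0.008     ]
(array([ 0.53400746, -0.09961802,  0.23626641]), np.float64(0.0024826706038826632)) (array([0.55310623, 0.00196842, 0.23084951]), np.float64(0.002474117760251298))
handle mid [ 0.54431079 -0.04813404  0.235     ] [ 0.54674595 -0.04574259  0.235     ]
foot tip [ 0.44271681 -0.22987849  0.13      ]
stand leg [ 0.46664871 -0.10172988  0.13      ][ WARN:0@0.873] global loadsave.cpp:1063 imwrite_ Unsupported depth image for selected encoder is fallbacked to CV_8U.
```

View pics/scene0y.png

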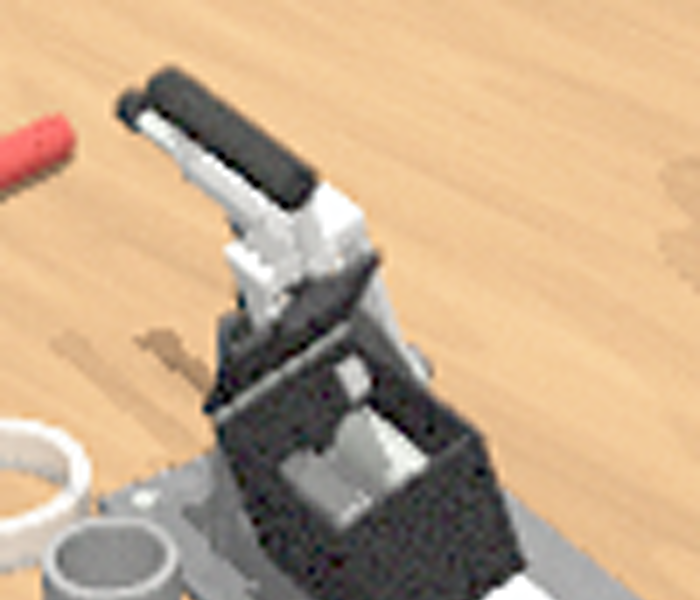

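View pics/top0y.png

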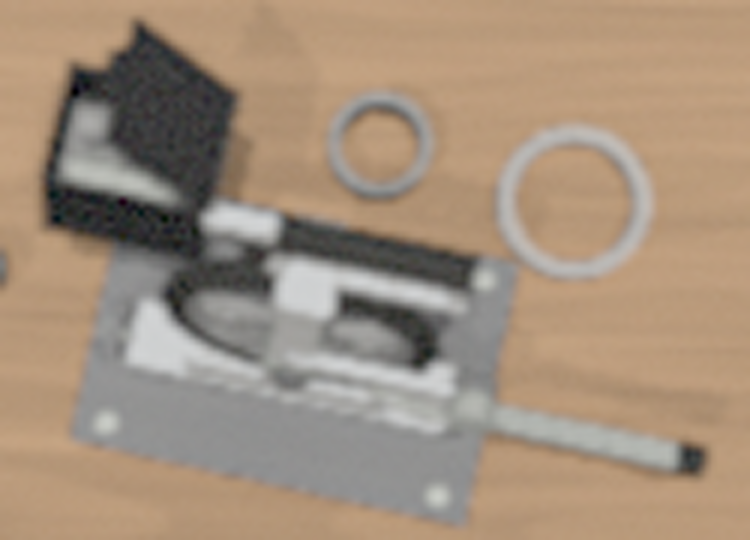

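```bash
cat > fit.py <<'E'
from h import *
from scipy.optimize import least_squares
def Rf(yaw,l):
    from scipy.spatial.transform import Rotation as Ro
    return (Ro.from_euler('z',yaw)*Ro.from_euler('y',l)).as_matrix()
def pts(p,lean=.3,lid=.9,stand=0.):
    from scipy.spatial.transform import Rotation as Ro
    ox,oy,yaw=p[:3]; R=Rf(yaw,lean); O=np.array([ox,oy,.02])
    H=np.array(p[3:6]); S=np.array(p[6:9])
    L=Ro.from_rotvec([lid,0,0]).as_matrix(); T=Ro.from_rotvec(stand*np.array([.989,0,-.149])).as_matrix()
    f=dict(handle=[0,0,.225],h1=[0,-.052,.225],h2=[0,.052,.225],lid_hinge=H,lid_press=H+L@[0,.072,.006],lid_edge=H+L@[0,.09,.006],stand_pivot=S,
      hm=H+[-.035,0,0],hp=H+[.035,0,0],bm=H+[-.035,.09,0],lm=H+L@[-.035,.09,.006],lp=H+L@[.035,.09,.006],
      stand_press=S+T@[0,-.098,.0045],foot=S+T@[0,-.13,0])
    return {k:O+R@np.array(v) for k,v in f.items()}
def tz(u,v): return (v/4.5+130-.4,u/4.5+180-.4)
def ty(u,v): return (v/6+150-.4,u/6+215-.4)
def sy(u,v): return (v/7+150-.4,u/7+225-.4)
M=[('handle','scene',[168.7,258.3],2),('handle','top',[189.1,275.7],2),('handle','top',tz(443,281),1.5),('handle','scene',sy(232,138),1.5),
('lid_hinge','scene',[205.7,263.3],2),('lid_press','top',[164.4,244.4],2),('lid_press','scene',[195.5,267.1],2),
('stand_pivot','top',[220.4,290.7],2),('stand_press','top',[227.1,322.2],1.5),('stand_press','scene',[168.1,249.4],6),
('foot','top',ty(703,460),1.5),('hm','scene',sy(350,325),2),('hp','scene',sy(215,415),2),('bm','scene',sy(480,437),2),
('lm','scene',sy(378,255),2),('lp','top',ty(140,22),2),('hp','top',ty(235,97),2)]
def res(p):
    P_=pts(p); r=[(proj(c,P_[n])-np.array(o))/s for n,c,o,s in M]
    return np.concatenate([np.ravel(r),[(p[2]+.197)/.01]])
if __name__=='__main__':
    x0=[.48,-.034,-.197,.06,.06,.15,-.05,-.06,.1]
    s=least_squares(res,x0,loss='soft_l1'); p=s.x
    print(np.round(p,4)); r=s.fun
    for i,(n,c,o,sg) in enumerate(M): print(n,c,np.round(np.array(res(p)[2*i:2*i+2])*sg,1))
    np.save('p.npy',p)
    for k,v in pts(p).items(): print(k,np.round(v,4))
    q=pts(p,lid=0,stand=.75); print('shut',q['lid_press'],'st.75',q['stand_press'])
E
python3 fit.py
```

```text
[ 0.4799 -0.031  -0.1956  0.05    0.0871  0.1792 -0.0398 -0.0705  0.1068]
handle scene [ 0.4 -0.9]
handle top [2.6 1. ]
handle top [-0.3 -1.4]
handle scene [-0.2 -0.3]
lid_hinge scene [-2.   1.1]
lid_press top [ 1.4 -4.9]
lid_press scene [-0.6 -0.5]
stand_pivot top [-0.7  1.4]
stand_press top [-1.1 -0.3]
stand_press scene [-0.9 -0.3]
foot top [ 2.3 -0.4]
hm scene [ 0.8 -0.3]
hp scene [ 1.8 -1. ]
bm scene [ 0.1 -0. ]
lm scene [-0.2 -0.5]
lp top [-0.4  0.6]
hp top [0.2 0.3]
handle [ 0.5452 -0.0439  0.235 ]
h1 [ 0.5351 -0.0949  0.235 ]
h2 [0.5553 0.0071 0.235 ]
lid_hinge [0.5956 0.0349 0.1764]
lid_press [0.6208 0.0707 0.2339]
lid_edge [0.6271 0.0809 0.2473]
stand_pivot [ 0.4599 -0.0989  0.1337]
hm [0.5628 0.0414 0.1868]
hp [0.6284 0.0284 0.1661]
bm [0.5803 0.1297 0.1868]
lm [0.5943 0.0874 0.2577]
lp [0.6599 0.0744 0.237 ]
stand_press [ 0.4422 -0.1953  0.138 ]
foot [ 0.4347 -0.2264  0.1337]
shut [0.61136081 0.10515024 0.18214337] st.75 [ 0.41773099 -0.16672275  0.07679813]
```

Call:
{"op": "arm_command", "data": {
  "plan": [1, 0.75, -0.75, 0.29, -0.725, 1, 0.75, -0.75, 0.29, -0.725, 1, 0.75, -0.75, 0.29, -0.725, 1, 0.75, -0.75, 0.29, -0.725, 1, 0.75, -0.75, 0.29, -0.725, 1, 0.75, -0.75, 0.29, -0.725, 1, 0.75, -0.75, 0.29, -0.725, 1, 0.75, -0.75, 0.29, -0.725, 1, 0.75, -0.75, 0.29, -0.725, 1, 0.75, -0.75, 0.29, -0.725, 1, 0.75, -0.75, 0.29, -0.725, 1, 0.75, -0.75, 0.29, -0.725, 1, 0.75, -0.75, 0.29, -0.725, 1, 0.75, -0.75, 0.29, -0.725],
  "newtons": 15
}}

```text
time_s: 2.8
ee_pos: [0.4356, 0.2334, 0.5206]
eef_rot: [-3.141, 0.0, 1.377]
force: [0.6, 0.1, -0.6]
grip_width: 0.0002
```

Call:
{"op": "arm_command", "data": {
  "plan": [1, 0.457, -0.43, -0.04, 0, 1, 0.457, -0.43, -0.04, 0, 1, 0.457, -0.43, -0.04, 0, 1, 0.457, -0.43, -0.04, 0, 1, 0.457, -0.43, -0.04, 0, 1, 0.457, -0.43, -0.04, 0, 1, 0.457, -0.43, -0.04, 0]
}}

```text
time_s: 3.5
ee_pos: [0.6192, 0.0607, 0.5037]
eef_rot: [-3.14, 0.0, 1.374]
force: [-1.2, 0.3, 0.7]
grip_width: 0.0003
```

```bash
python3 - <<'E'
from h import *
o=sensors.get_obs(); e=np.array(o['ee_pos']); print(e,o['force'],o['qpos'],e-[0,0,.199])
for c,(r0,r1,c0,c1) in {'scene':(130,300,180,380),'top':(130,270,180,350)}.items():
    i=vision.camera(c); t=proj(c,e-[0,0,.199]); print(c,t); cv2.circle(i,(int(round(t[1])),int(round(t[0]))),2,(0,0,255),1); i=i[r0:r1,c0:c1]; cv2.imwrite(f'pics/{c}1z.png',cv2.resize(i,None,fx=3.5,fy=3.5,interpolation=cv2.INTER_CUBIC)[:600,:800])
p=np.load('p.npy')
from fit import pts
for a in (.9,.7,.5,.3,.2,.1,0):
    q=pts(p,lid=a)['lid_press']; print(a,np.round(q,4))
E
```

```text
[0.61920197 0.06071791 0.50370454] [-1.17676103  0.31381599  0.73736167] [3.88694314e-02 4.20275525e-01 1.13365078e+00 1.41199281e-04
 1.58922336e+00 2.36007011e-01] [0.61920197 0.06071791 0.30470454]
scene [170.28295403 263.9299997 ]
top [163.95857157 241.41111649]
0.9 [0.6208 0.0707 0.2339]
0.7 [0.6204 0.0822 0.2251]
0.5 [0.6189 0.0917 0.2144]
0.3 [0.6165 0.099  0.2022]
0.2 [0.615  0.1018 0.1957]
0.1 [0.6132 0.1038 0.189 ]
0 [0.6114 0.1052 0.1821]
```

View pics/scene1z.png

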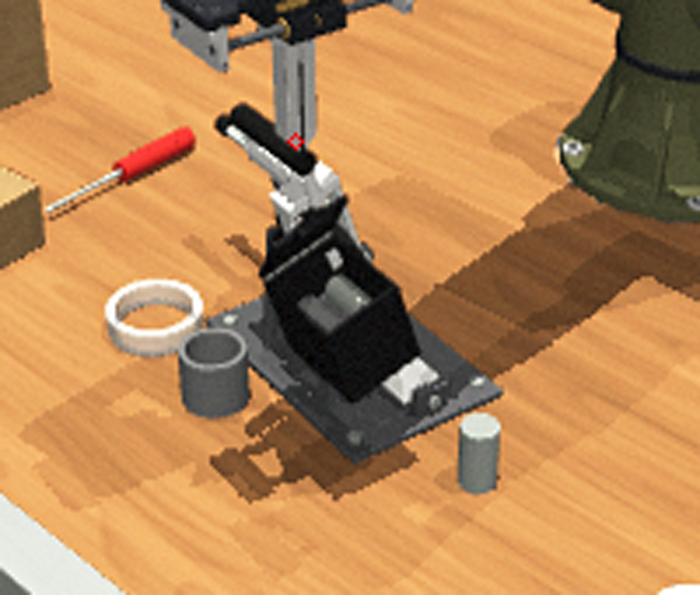

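View pics/top1z.png

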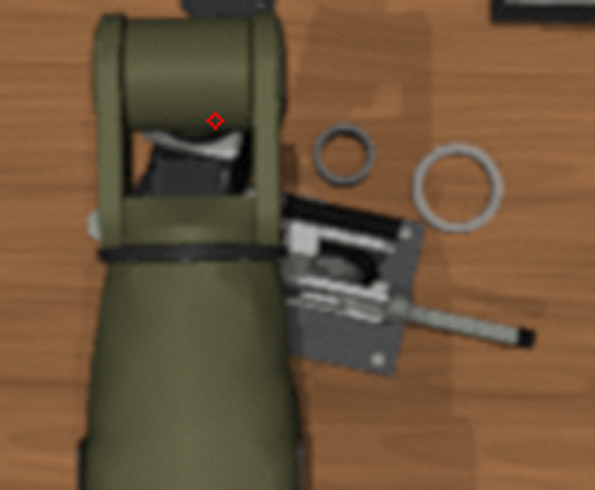

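```bash
python3 - <<'E'
from h import *
i=vision.camera('scene')[135:215,225:305]; i=(255*(i/255.)**.6).astype(np.uint8)
cv2.imwrite('pics/s2.png',cv2.resize(i,None,fx=7,fy=7,interpolation=cv2.INTER_CUBIC))
e=np.array(sensors.get_obs()['ee_pos'])-[0,0,.199]
for a in(-.0125,.0125):
  for b in (-.008,.008):
    print(a,b,[(round((x[1]-225)*7),round((x[0]-135)*7)) for x in [proj('scene',e+a*np.array([.98,-.195,0])+b*np.array([.195,.98,0]))]])
E
```

```text
-0.0125 -0.008 [(294, 225)]
-0.0125 0.008 [(318, 242)]
0.0125 -0.008 [(237, 244)]
0.0125 0.008 [(261, 262)]
```

View pics/s2.png

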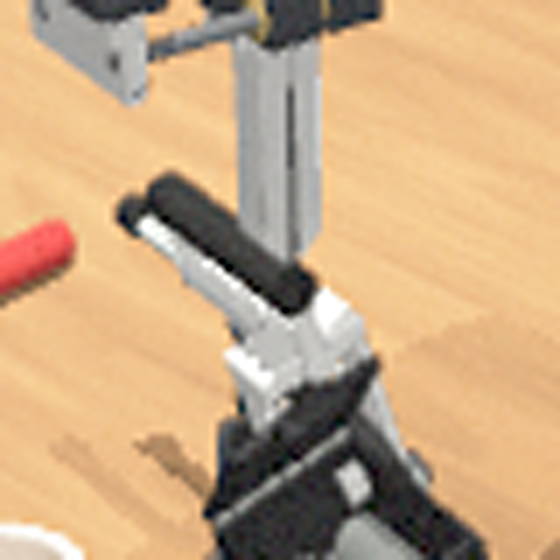

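```bash
python3 - <<'E'
import cv2,numpy as np
a=cv2.imread('pics/scene0.png')[120:200,472:512]; b=cv2.imread('pics/top0.png')[300:384,0:110]
f=lambda i,k:cv2.resize((255*(i/255.)**.6).astype(np.uint8),None,fx=k,fy=k,interpolation=cv2.INTER_CUBIC)
a=f(a,6);b=f(b,4)
h=max(a.shape[0],b.shape[0]); c=np.zeros((h,a.shape[1]+b.shape[1],3),np.uint8); c[:a.shape[0],:a.shape[1]]=a; c[:b.shape[0],a.shape[1]:]=b
cv2.imwrite('pics/g0.png',c)
E
```

```text
(no output)
```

View pics/g0.png

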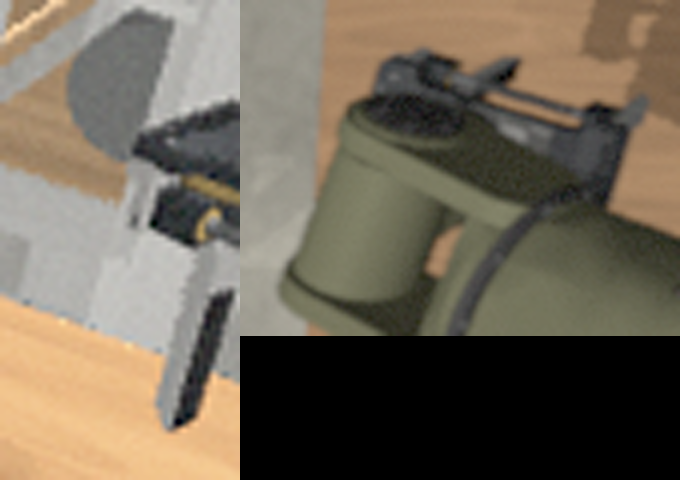

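Call:
{"op": "arm_command", "data": {
  "plan": [1, 0, 0, -0.08, 0, 1, 0, 0, -0.15, 0, 1, 0, 0.01, -0.17, 0, 1, 0, 0.02, -0.185, 0, 1, 0, 0.033, -0.2, 0, 1, 0, 0.045, -0.215, 0, 1, -0.003, 0.056, -0.23, 0]
}}

```text
time_s: 4.35
ee_pos: [0.6175, 0.084, 0.413]
eef_rot: [3.14, -0.001, 1.374]
force: [0.7, 0.3, 1.3]
grip_width: 0.0008
```

```bash
cat > snap.py <<'E'
from h import *
import sys
t=sys.argv[1]; o=sensors.get_obs(); e=np.array(o['ee_pos']); print(e,o['force'],'tip',e-[0,0,.199])
out=[]
for c,(r0,r1,c0,c1) in {'scene':(130,270,200,330),'top':(130,270,200,350)}.items():
    i=vision.camera(c)[r0:r1,c0:c1]; i=(255*(i/255.)**.6).astype(np.uint8); i=cv2.resize(i,None,fx=4.2 if c=='scene' else 4,fy=4.2 if c=='scene' else 4,interpolation=cv2.INTER_CUBIC); cv2.imwrite(f'pics/{t}_{c}.png',i)
E
python3 snap.py d1
```

```text
[0.61754992 0.08404733 0.41297849] [0.71815248 0.3463807  1.29512713] tip [0.61754992 0.08404733 0.21397849]
```

View pics/d1_scene.png

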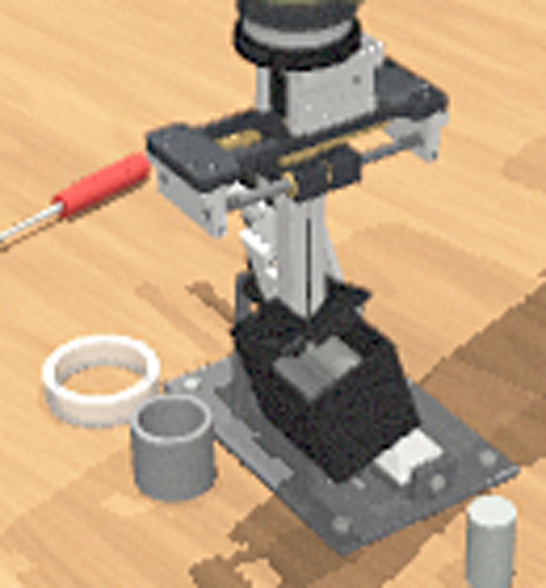

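Call:
{"op": "arm_command", "data": {
  "plan": [1, -0.002, 0.01, -0.015, 0, 1, -0.005, 0.019, -0.03, 0, 1, -0.008, 0.023, -0.04, 0, 1, -0.01, 0.027, -0.05, 0, 1, -0.012, 0.03, -0.06, 0]
}}

```text
time_s: 4.95
ee_pos: [0.6127, 0.0954, 0.3883]
eef_rot: [-3.141, 0.0, 1.373]
force: [-0.0, -1.0, -0.1]
grip_width: 0.0004
```

```bash
python3 snap.py d2
```

```text
[0.61269708 0.09540061 0.38827378] [-0.03763281 -0.99723775 -0.14226224] tip [0.61269708 0.09540061 0.18927378]
```

View pics/d2_scene.png

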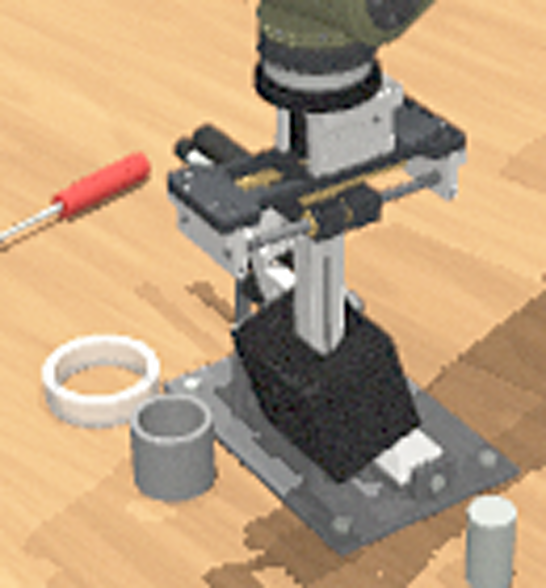

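Call:
{"op": "arm_command", "data": {
  "plan": [1, 0, 0, 0.1, 0, 1, 0, 0, 0.2, 0, 1, 0, 0, 0.31, 0, 1, -0.43, -0.7, 0.31, 0, 1, -0.43, -0.7, 0.31, 0, 1, -0.43, -0.7, 0.31, 0, 1, -0.43, -0.7, 0.31, 0, 1, -0.43, -0.7, 0.31, 0, 1, -0.43, -0.7, 0.31, 0, 1, -0.43, -0.7, 0.31, 0, 1, -0.43, -0.73, 0.05, 0, 1, -0.43, -0.73, 0.05, 0, 1, -0.43, -0.73, 0.05, 0]
}}

```text
time_s: 6.35
ee_pos: [0.44, -0.197, 0.4042]
eef_rot: [-3.134, -0.002, 1.372]
force: [-0.4, 0.2, -0.2]
grip_width: 0.0006
```

```bash
python3 snap.py d3; python3 - <<'E'
from fit import *
p=np.load('p.npy')
for n in('stand_press','stand_pivot','handle','lid_press','lid_hinge'):
  for c in('scene','top'):
    d=vision.pinpoint(n,c); print(n,c,[(np.round(x['at'],1).tolist(),round(x['confidence'],2)) for x in d[:2]],np.round(proj(c,pts(p,lid=0)[n]),1))
for a in (0,.15,.3,.45,.6,.7,.8,.9,1,1.5):
    q=pts(p,lid=0,stand=a); print(a,np.round(q['stand_press'],4),np.round(q['foot'],4))
E
```

```text
[ 0.44000796 -0.19701133  0.40418331] [-0.35911669  0.15018203 -0.17750748] tip [ 0.44000796 -0.19701133  0.20518331]
stand_press scene [([167.1, 257.5], 0.35), ([279.9, 415.7], 0.34)] [167.2 249.1]
stand_press top [([225.2, 320.9], 0.58), ([184.2, 310.1], 0.42)] [226.  321.9]
stand_pivot scene [] [181.  265.8]
stand_pivot top [([219.4, 294.2], 0.63)] [219.7 292.1]
handle scene [([165.5, 258.0], 0.76)] [169.1 257.4]
handle top [([189.4, 276.3], 0.63)] [191.7 276.7]
lid_press scene [([216.4, 277.4], 0.64)] [214.6 278.5]
lid_press top [([169.1, 230.6], 0.97)] [170.2 229.5]
lid_hinge scene [([203.0, 261.2], 0.78), ([257.6, 318.4], 0.58)] [203.7 264.4]
lid_hinge top [([174.6, 252.2], 0.97)] [175.9 251.6]
0 [ 0.4422 -0.1953  0.138 ] [ 0.4347 -0.2264  0.1337]
0.15 [ 0.436  -0.1936  0.1248] [ 0.4267 -0.2233  0.1162]
0.3 [ 0.4304 -0.1898  0.1118] [ 0.4194 -0.2175  0.0991]
0.45 [ 0.4254 -0.184   0.0992] [ 0.4131 -0.2089  0.0828]
0.6 [ 0.4211 -0.1762  0.0875] [ 0.4078 -0.1979  0.0676]
0.7 [ 0.4188 -0.1701  0.0802] [ 0.4049 -0.1894  0.0583]
0.8 [ 0.4168 -0.1632  0.0735] [ 0.4026 -0.1799  0.0497]
0.9 [ 0.4153 -0.1557  0.0674] [ 0.4008 -0.1696  0.042 ]
1 [ 0.4142 -0.1476  0.0619] [ 0.3997 -0.1585  0.0352]
1.5 [ 0.4156 -0.1017  0.0463] [ 0.4029 -0.0969  0.017 ]
```

View pics/d3_scene.png

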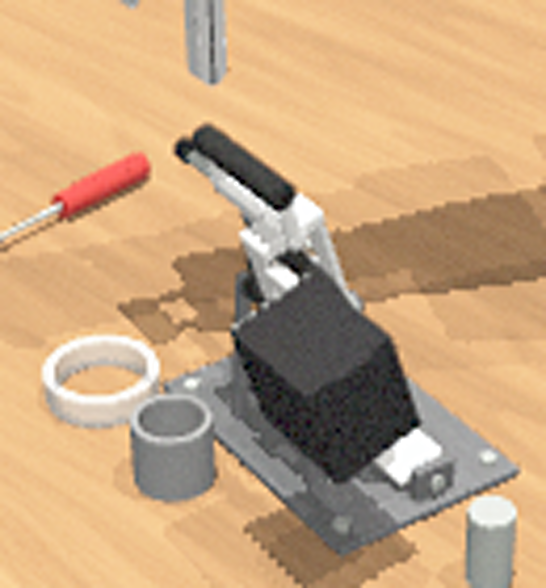

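View pics/d3_top.png

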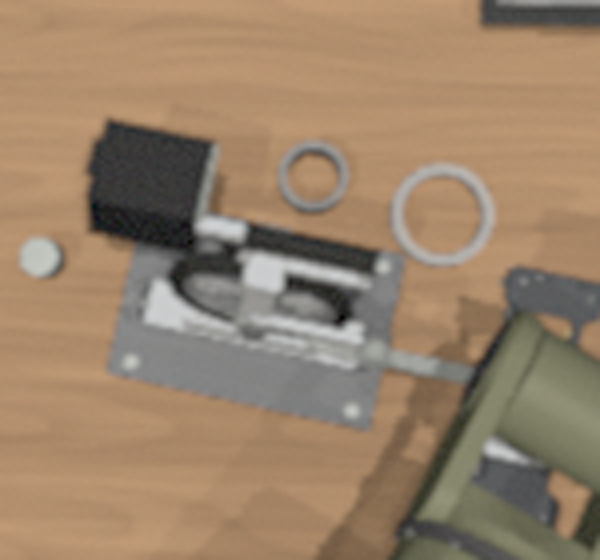

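Call:
{"op": "arm_command", "data": {
  "plan": [1, 0.003, 0, -0.08, 0, 1, 0.005, 0.003, -0.145, 0, 1, 0, 0.0, -0.18, 0, 1, -0.01, 0, -0.2, 0, 1, -0.017, 0.005, -0.217, 0, 1, -0.024, 0.01, -0.233, 0, 1, -0.03, 0.017, -0.25, 0, 1, -0.036, 0.025, -0.265, 0]
}}

```text
time_s: 7.75
ee_pos: [0.4261, -0.1864, 0.3027]
eef_rot: [-3.14, -0.0, 1.373]
force: [-5.5, 3.6, 5.3]
grip_width: 0.0005
```

```bash
python3 snap.py d4
```

```text
[ 0.42608934 -0.18642271  0.30266328] [-5.48777345  3.58884976  5.25824791] tip [ 0.42608934 -0.18642271  0.10366328]
```

View pics/d4_scene.png

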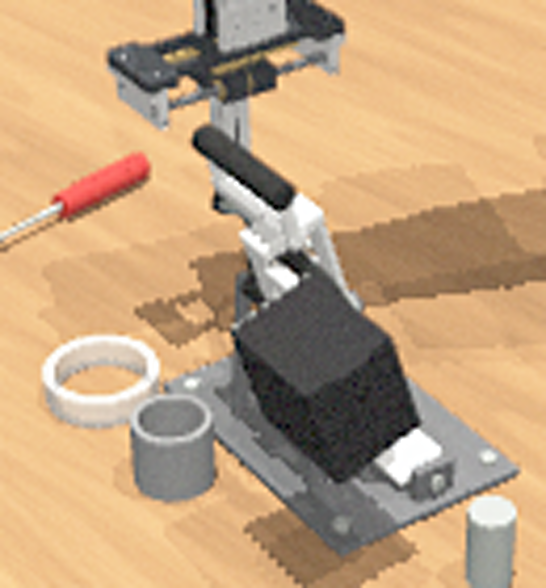

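```bash
python3 - <<'E'
from fit import *
p=np.load('p.npy')
for c,(r0,r1,c0,c1,k) in {'scene':(140,230,225,300,7),'top':(180,270,270,360,6.5)}.items():
    i=vision.camera(c); i=(255*(i/255.)**.6).astype(np.uint8)
    i=cv2.resize(i[r0:r1,c0:c1],None,fx=k,fy=k,interpolation=cv2.INTER_CUBIC)
    for a,col in((0,(255,0,0)),(.3,(0,255,0)),(.45,(0,0,255))):
        q=proj(c,pts(p,lid=0,stand=a)['foot']); cv2.circle(i,(int((q[1]-c0+.5)*k),int((q[0]-r0+.5)*k)),5,col,1)
    cv2.imwrite(f'pics/e_{c}.png',i)
print(sensors.get_obs()['moment'],sensors.get_obs()['force'])
E
```

```text
[0.3866521  1.15775458 0.06115154] [-4.87391213  1.37407104  4.8104338 ]
```

View pics/e_scene.png

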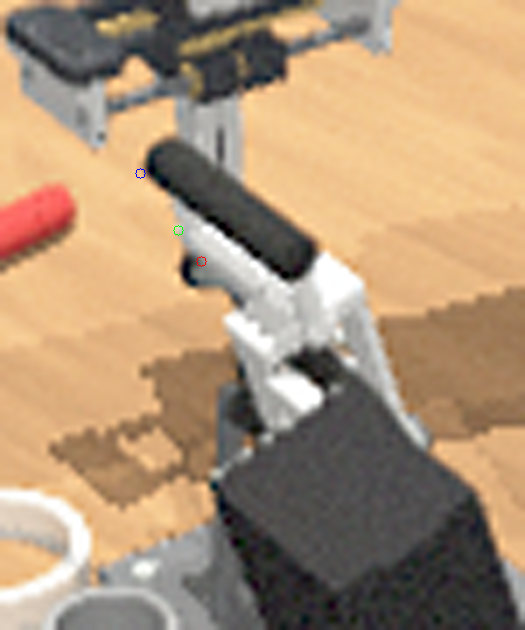

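View pics/e_top.png

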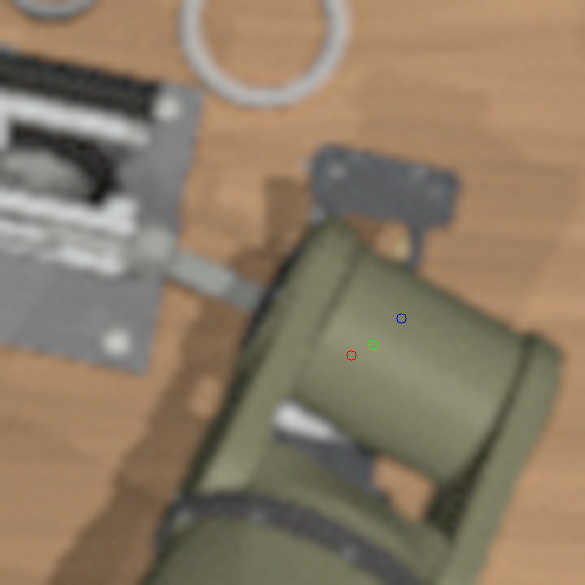

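Call:
{"op": "arm_command", "data": {
  "plan": [1, -0.01, 0, 0.06, 0, 1, -0.01, 0, 0.12, 0, 1, 0.02, 0, 0.2, 0]
}}

```text
time_s: 8.25
ee_pos: [0.4339, -0.1868, 0.3833]
eef_rot: [-3.141, -0.0, 1.373]
force: [1.1, -1.1, 0.8]
grip_width: 0.0002
```

```bash
python3 - <<'E'
from fit import *
p=np.load('p.npy')
i=cv2.imread('pics/top0.png'); r0,r1,c0,c1,k=205,240,280,345,12
z=cv2.resize(i[r0:r1,c0:c1],None,fx=k,fy=k,interpolation=cv2.INTER_NEAREST)
q0=pts(p,stand=0)
R=Rf(p[2],.3)
for n in('stand_pivot','stand_press','foot'):
    q=proj('top',q0[n]); cv2.circle(z,(int((q[1]-c0+.5)*k),int((q[0]-r0+.5)*k)),5,(0,0,255),2); print(n,q)
cv2.imwrite('pics/leg.png',z)
o=sensors.get_obs();print(o['ee_pos'],o['force'])
E
```

```text
stand_pivot [219.67541936 292.09397598]
stand_press [226.02105233 321.93350295]
foot [228.55895477 331.34437806]
[ 0.43391188 -0.1867962   0.38331851] [ 1.11204841 -1.13477832  0.77364682]
```

View pics/leg.png

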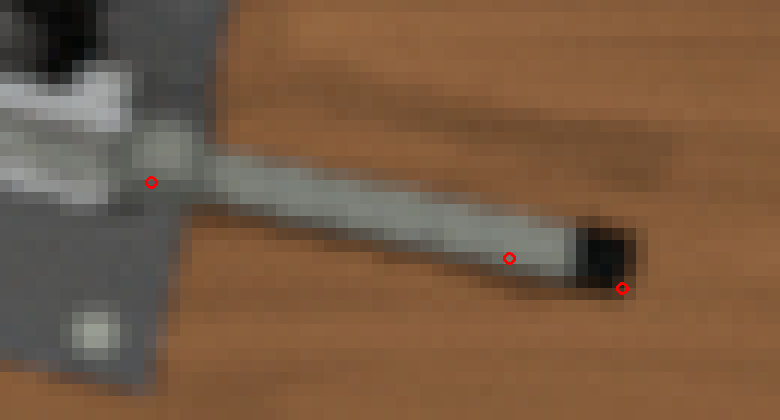

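Call:
{"op": "arm_command", "data": {
  "plan": [1, 0.036, -0.028, 0.0, 0, 1, 0.036, -0.028, -0.07, 0, 1, 0.03, -0.027, -0.12, 0, 1, 0.021, -0.024, -0.148, 0, 1, 0.014, -0.02, -0.165, 0, 1, 0.0075, -0.015, -0.18, 0, 1, 0.001, -0.008, -0.196, 0, 1, -0.005, 0, -0.2125, 0]
}}

```text
time_s: 9.05
ee_pos: [0.4322, -0.1865, 0.2976]
eef_rot: [3.141, 0.0, 1.373]
force: [1.3, 0.0, 1.9]
grip_width: 0.0004
```

```bash
python3 - <<'E'
from fit import *
o=sensors.get_obs();print(o['ee_pos'],o['force'],o['moment'])
for c,(r0,r1,c0,c1,k) in {'scene':(140,230,225,300,6.5),'top':(180,270,270,360,6.5)}.items():
    i=vision.camera(c); i=(255*(i/255.)**.6).astype(np.uint8)
    cv2.imwrite(f'pics/f_{c}.png',cv2.resize(i[r0:r1,c0:c1],None,fx=k,fy=k,interpolation=cv2.INTER_CUBIC))
E
```

```text
[ 0.43221633 -0.1864895   0.29764745] [1.29191604e+00 3.01311067e-04 1.90859936e+00] [-0.04369116 -0.12786995 -0.01530584]
```

View pics/f_scene.png

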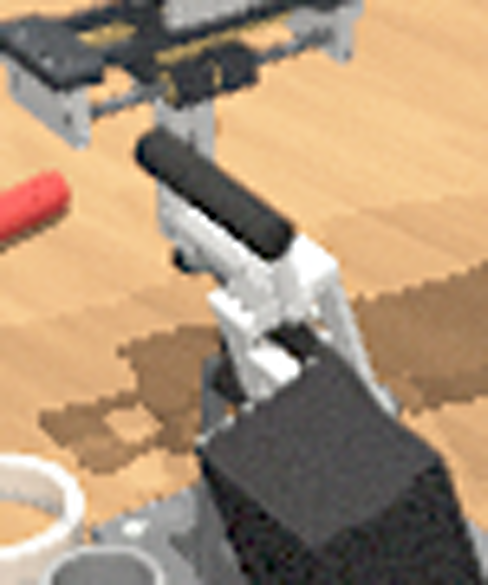

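Call:
{"op": "arm_command", "data": {
  "plan": [1, -0.006, 0.01, -0.015, 0, 1, -0.011, 0.02, -0.029, 0, 1, -0.014, 0.028, -0.039, 0, 1, -0.017, 0.035, -0.048, 0, 1, -0.02, 0.044, -0.056, 0, 1, -0.022, 0.052, -0.064, 0, 1, -0.024, 0.06, -0.071, 0, 1, -0.026, 0.07, -0.078, 0, 1, -0.026, 0.07, -0.078, 0]
}}

```text
time_s: 10.05
ee_pos: [0.4218, -0.1582, 0.2661]
eef_rot: [-3.141, -0.0, 1.374]
force: [-0.0, 0.4, -0.3]
grip_width: 0.0005
```

```bash
python3 snap.py d5
```

```text
[ 0.42183485 -0.15824436  0.26610714] [-0.03586831  0.3532154  -0.33591054] tip [ 0.42183485 -0.15824436  0.06710714]
```

View pics/d5_scene.png

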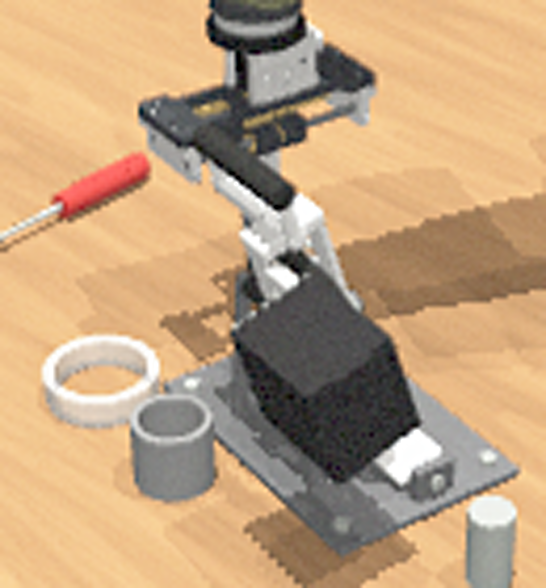

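View pics/d5_top.png

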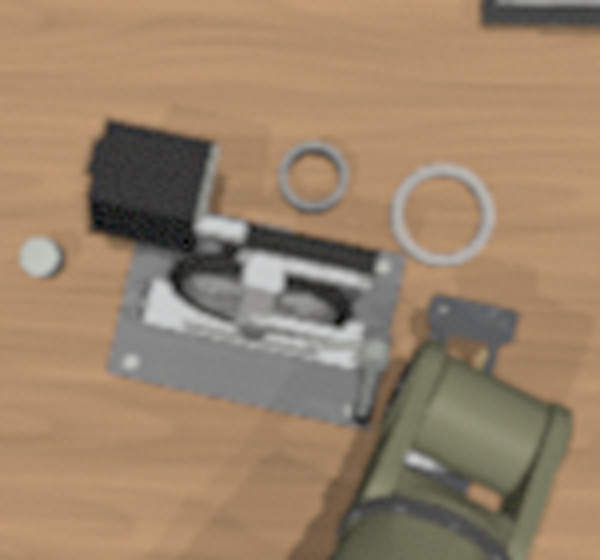

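Call:
{"op": "arm_command", "data": {
  "plan": [1, 0, -0.03, 0.12, 0, 1, 0, -0.03, 0.24, 0, 1, 0, -0.03, 0.36, 0, 1, 0, -0.03, 0.48, 0, 1, 0, -0.03, 0.6, 0, -1, 0.31, 0.287, 0.6, 0, -1, 0.31, 0.287, 0.6, 0, -1, 0.31, 0.287, 0.6, 0, -1, 0.31, 0.287, 0.6, 0, -1, 0.31, 0.287, 0.6, 0, -1, 0.31, 0.287, 0.6, 0, -1, 0.31, 0.287, 0.6, 0]
}}

```text
time_s: 11.35
ee_pos: [0.5455, -0.0446, 0.5067]
eef_rot: [3.141, 0.0, 1.373]
force: [0.1, 0.1, -0.1]
grip_width: 0.0531
```

```bash
python3 snap.py d6
```

```text
[ 0.54549726 -0.04459284  0.50666598] [ 0.1101019   0.12354355 -0.06871203] tip [ 0.54549726 -0.04459284  0.30766598]
```

View pics/d6_scene.png

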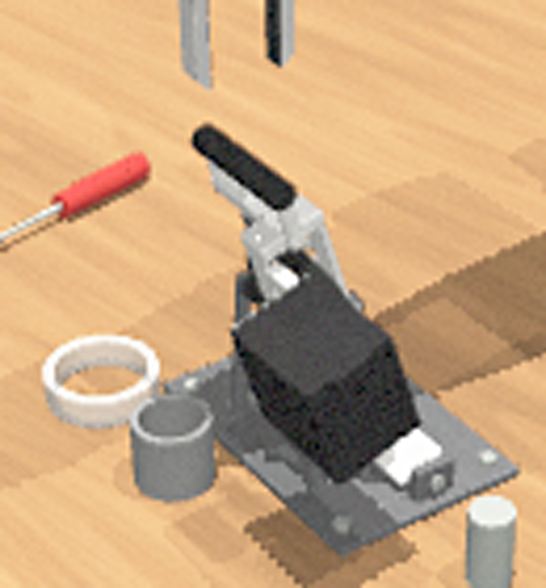

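Call:
{"op": "arm_command", "data": {
  "plan": [-1, 0, 0, 0, 0, -1, 0, 0, 0, 0, -1, 0, 0, 0, 0, -1, 0, 0, 0, 0, -1, 0, 0, -0.1, 0, -1, 0, 0, -0.229, 0, -1, 0, 0, -0.229, 0, -1, 0, 0, -0.229, 0]
}}

```text
time_s: 12.25
ee_pos: [0.5462, -0.0439, 0.4159]
eef_rot: [-3.141, -0.0, 1.373]
force: [0.7, -0.3, 1.4]
grip_width: 0.0941
```

```bash
python3 snap.py d7
```

```text
[ 0.54622596 -0.04390776  0.41587341] [ 0.67477151 -0.2716568   1.35223127] tip [ 0.54622596 -0.04390776  0.21687341]
```

View pics/d7_scene.png

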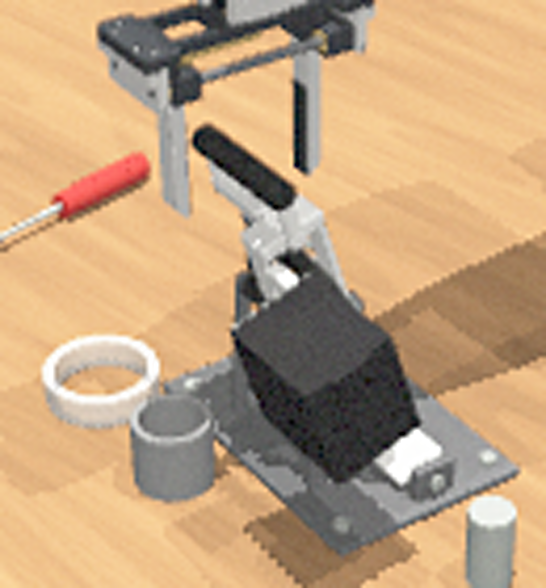

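Call:
{"op": "arm_command", "data": {
  "plan": [0, 0, 0, 0, 0, 0.3, 0, 0, 0, 0, 0.6, 0, 0, 0, 0, 1, 0, 0, 0, 0, 1, 0, 0, 0, 0, 1, 0, 0, 0, 0, 1, 0, 0, 0, 0, 1, 0, 0, 0, 0, 1, 0, 0, 0, 0, 1, 0, 0, 0, 0, 1, 0, 0, 0, 0, 1, 0, 0, 0, 0],
  "newtons": 15
}}

```text
time_s: 13.55
ee_pos: [0.5454, -0.0437, 0.4147]
eef_rot: [-3.138, 0.0, 1.374]
force: [-11.4, 1.7, 3.4]
grip_width: 0.0214
```

```bash
python3 snap.py d8
```

```text
[ 0.54544079 -0.0437392   0.41471343] [-11.37591901   1.65594538   3.40654147] tip [ 0.54544079 -0.0437392   0.21571343]
```

View pics/d8_scene.png

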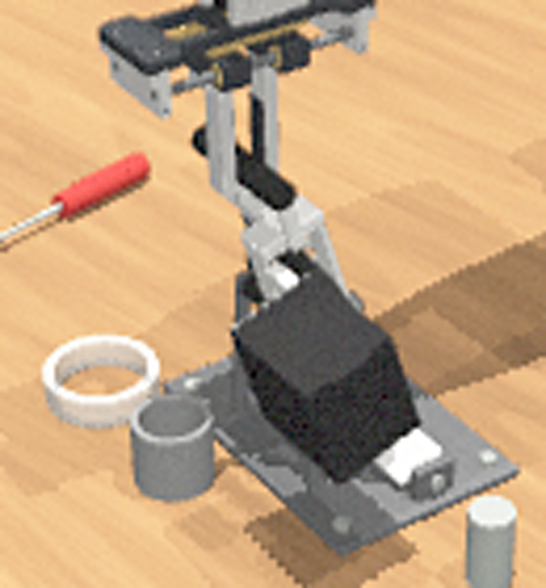

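Call:
{"op": "arm_command", "data": {
  "plan": [1, -0.018, 0.0036, 0.005, 0, 1, -0.036, 0.007, 0.0095, 0, 1, -0.054, 0.011, 0.0138, 0, 1, -0.072, 0.0143, 0.017, 0, 1, -0.09, 0.018, 0.02, 0, 1, -0.108, 0.0215, 0.022, 0, 1, -0.127, 0.025, 0.0235, 0, 1, -0.145, 0.029, 0.0245, 0, 1, -0.163, 0.0325, 0.025, 0, 1, -0.163, 0.0325, 0.025, 0, 1, -0.163, 0.0325, 0.025, 0, 1, -0.163, 0.0325, 0.025, 0, 1, -0.163, 0.0325, 0.025, 0]
}}

```text
time_s: 14.95
ee_pos: [0.4809, -0.0309, 0.4248]
eef_rot: [-3.141, -0.0, 1.373]
force: [2.8, 0.8, 3.7]
grip_width: 0.0216
```

```bash
python3 snap.py d9; python3 - <<'E'
from fit import *
p=np.load('p.npy')
for n in('lid_press','lid_hinge','handle','stand_pivot'):
  for c in('scene','top'):
    d=vision.pinpoint(n,c); print(n,c,[(np.round(x['at'],1).tolist(),round(x['confidence'],2)) for x in d[:2]],*[np.round(proj(c,pts(p,lean=l,lid=0)[n]),1) for l in(-.06,0,.06)])
E
```

```text
[ 0.48093794 -0.03086961  0.42480733] [2.75314021 0.83532539 3.74551181] tip [ 0.48093794 -0.03086961  0.22580733]
lid_press scene [([199.4, 293.1], 0.7)] [199.1 297.9] [201.3 294.5] [203.6 291.2]
lid_press top [([188.2, 227.3], 0.82)] [189.5 224.1] [186. 225.] [182.6 225.9]
lid_hinge scene [([191.1, 278.3], 0.85), ([220.7, 225.8], 0.15)] [189.3 282.5] [191.3 279.3] [193.4 276.2]
lid_hinge top [([189.8, 248.1], 0.86)] [194.6 247. ] [191.2 247.8] [187.9 248.6]
handle scene [([158.9, 276.3], 0.47)] [158.5 280.3] [159.6 276.5] [161.  272.7]
handle top [] [217.7 270.9] [213.3 271.9] [208.9 272.9]
stand_pivot scene [] [179.8 276.1] [179.7 274.5] [179.8 272.8]
stand_pivot top [] [231.5 289.3] [229.6 289.7] [227.7 290.2]
```

View pics/d9_scene.png

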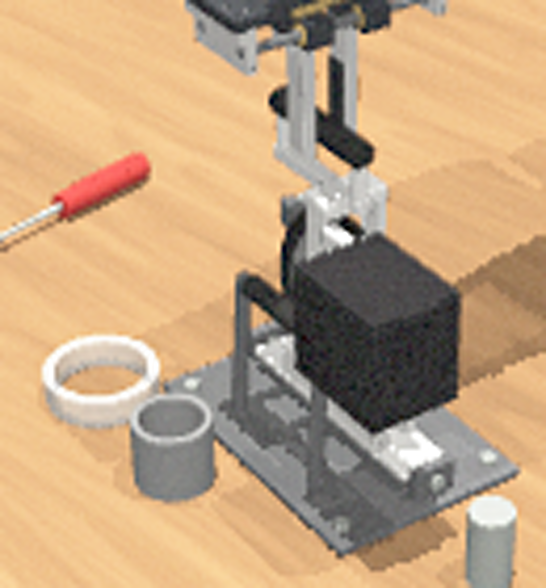

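View pics/d9_top.png

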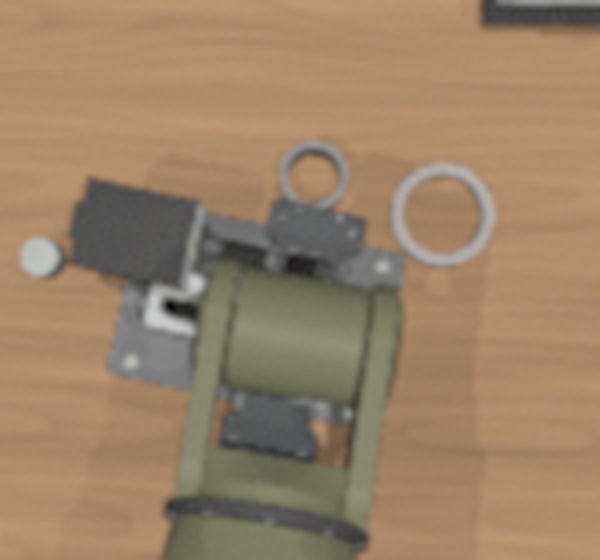

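```bash
python3 - <<'E'
from fit import *
p=np.load('p.npy').copy(); p[6:9]+=[.006,-.003,0]
for l in (0,.3): print(l,*[(n,np.round(pts(p,lean=l,lid=0,stand=1.5)[n],3)) for n in('foot','stand_pivot')])
for c,(r0,r1,c0,c1,k) in {'scene':(160,250,225,315,6.5),'top':(190,265,220,330,7)}.items():
    i=vision.camera(c); i=(255*(i/255.)**.5).astype(np.uint8)
    i=cv2.resize(i[r0:r1,c0:c1],None,fx=k,fy=k,interpolation=cv2.INTER_CUBIC)
    for a,col in((1.5,(0,0,255)),(1.3,(0,255,0))):
        P_=pts(p,lean=0,lid=0,stand=a)
        for n in('foot','stand_pivot'):
            q=proj(c,P_[n]); cv2.circle(i,(int((q[1]-c0+.5)*k),int((q[0]-r0+.5)*k)),5,col,1)
    cv2.imwrite(f'pics/k_{c}.png',i)
for c in('scene','top'):
    for n in('stand_press','stand_pivot','stand'):
        print(c,n,[(np.round(x['at'],1).tolist(),round(x['confidence'],2)) for x in (vision.pinpoint(n,c) if n!='stand' else vision.search_frame(n,c))[:2]])
o=sensors.get_obs(); print(o['ee_pos'],o['force'],o['grip_width'],o['time_s'])
E
```

```text
0 ('foot', array([ 0.412, -0.102, -0.001])) ('stand_pivot', array([ 0.433, -0.097,  0.127]))
0.3 ('foot', array([ 0.408, -0.101,  0.015])) ('stand_pivot', array([ 0.465, -0.103,  0.132]))
scene stand_press []
scene stand_pivot []
scene stand []
top stand_press [([175.4, 277.6], 0.68), ([188.3, 209.6], 0.59)]
top stand_pivot []
top stand []
[ 0.48076468 -0.03082543  0.42479551] [2.5980602  3.15328513 1.30972034] 0.021888249693055296 15.85
```

View pics/k_scene.png

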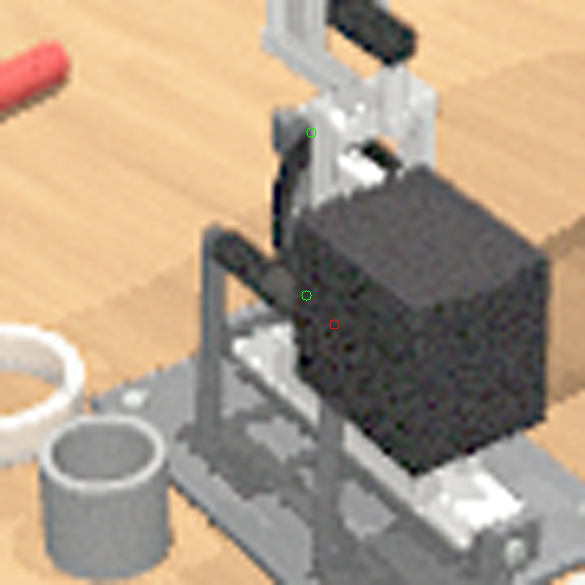

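View pics/k_top.png

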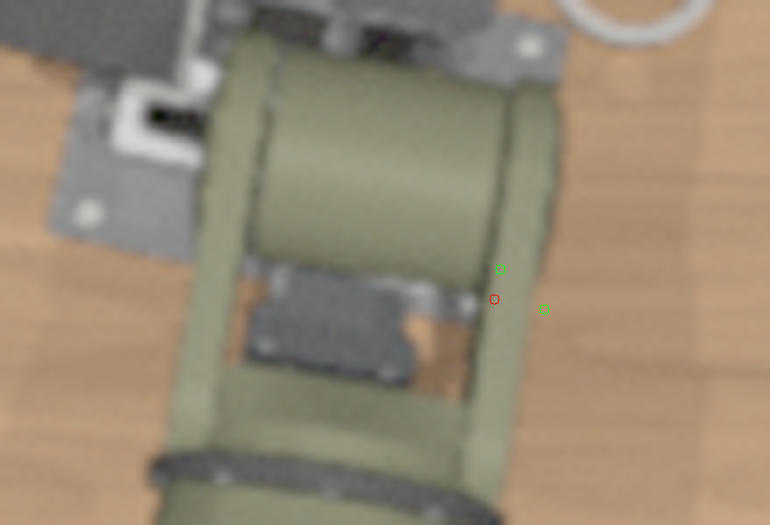

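```bash
python3 - <<'E'
from fit import *
p=np.load('p.npy').copy()
obs=[(.3,0,'stand_pivot','top',(150/12+205-.5,165/12+280-.5)),(.3,0,'foot','top',(262/12+205-.5,637/12+280-.5)),(.3,0,'stand_press','top',(241/12+205-.5,None)),
 (0,1.5,'stand_pivot','scene',(125/6.5+160-.5,287/6.5+225-.5))]
def r(s):
    q=np.r_[p[:6],s]; out=[]
    for l,a,n,c,o in obs:
        d=proj(c,pts(q,lean=l,stand=a)[n])-np.array([o[0],o[1] if o[1] else 0]); out+= [d[0]]+([d[1]] if o[1] else [])
    return np.array(out)
s=least_squares(r,p[6:9]); print(s.x,np.round(s.fun,1))
q=np.r_[p[:6],s.x]; print({k:np.round(v,3) for k,v in pts(q,lean=0,stand=1.5).items() if k in('foot','stand_pivot')}, proj('scene',pts(q,stand=.47)['foot']))
# press-stage evidence: foot at .45-.5 seen in scene at
i=cv2.imread('pics/d5_scene.png'); print(i.shape)
z=cv2.resize(i[60:330,150:400],None,fx=2.2,fy=2.2,interpolation=cv2.INTER_CUBIC); cv2.imwrite('pics/d5b.png',z)
o=cv2.imread('pics/d5_top.png')[280:450,300:420]; cv2.imwrite('pics/d5t.png',cv2.resize(o,None,fx=3.4,fy=3.4,interpolation=cv2.INTER_CUBIC))
for a in(1.2,1.3,1.4,1.5):
    f=proj('top',pts(q,stand=a)['foot']); print(a,((f[1]-200+.5)*4-300)*3.4,((f[0]-130+.5)*4-280)*3.4)
f=proj('top',pts(q)['stand_pivot']); print(((f[1]-200+.5)*4-300)*3.4,((f[0]-130+.5)*4-280)*3.4)
E
```

```text
[-0.02995895 -0.07591808  0.10818576] [ 0.1  1.1 -0.4  1.  -1.2  0.8  2.4]
{'stand_pivot': array([ 0.436, -0.1  ,  0.128]), 'foot': array([ 0.415, -0.105, -0.   ])} [177.95608773 250.45069453]
(588, 546, 3)
1.2 374.6884256566927 471.250253114276
1.3 325.2046444601041 466.53038205975616
1.4 275.4357590365794 459.73246974272996
1.5 225.76783890836418 450.92089301657563
269.8699068218204 239.17179112594613
```

View pics/d5t.png

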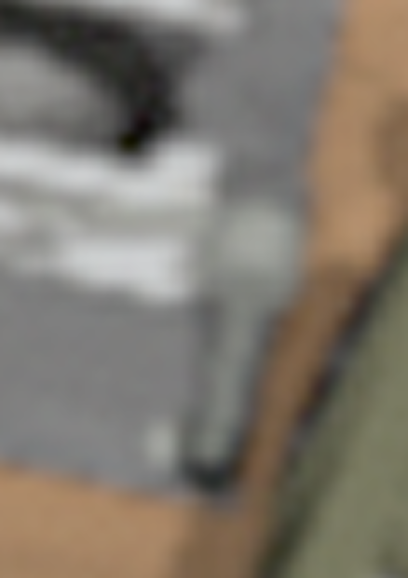

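```bash
python3 - <<'E'
from fit import *
p=np.load('p.npy').copy(); p[6:9]=[-.032,-.076,.1085]
i=vision.camera('top'); i=(255*(i/255.)**.6).astype(np.uint8); r0,r1,c0,c1,k=215,255,270,325,13
z=cv2.resize(i[r0:r1,c0:c1],None,fx=k,fy=k,interpolation=cv2.INTER_NEAREST)
for a,col in((1.1,(255,0,0)),(1.2,(255,255,0)),(1.3,(0,255,0)),(1.4,(0,255,255)),(1.5,(0,0,255))):
    q=proj('top',pts(p,lean=0,stand=a)['foot']); cv2.circle(z,(int((q[1]-c0+.5)*k),int((q[0]-r0+.5)*k)),int(.0065*310*k),col,1)
cv2.imwrite('pics/m.png',z)
for n in ('coupling_mid','cell_mid','tape_mid'):
    print(n,[np.round(x['at'],1) for x in vision.pinpoint(n,'top')[:1]])
o=sensors.get_obs(); print(o['ee_pos'],o['force'],o['grip_width'],o['time_s'])
E
```

```text
coupling_mid [array([173.7, 276.6])]
cell_mid [array([190.6, 208.4])]
tape_mid [array([182.4, 310.8])]
[ 0.48076113 -0.03083415  0.42477603] [2.24716486 2.96652101 1.09449875] 0.02126988971307892 16.05
```

View pics/m.png

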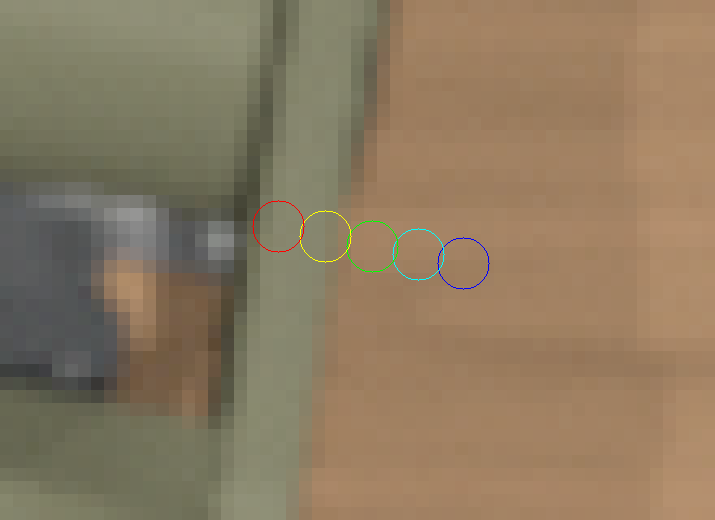

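```bash
python3 - <<'E'
from h import *
print(job.hand_in()); o=sensors.get_obs(); print(o['ee_pos'],o['force'],o['grip_width'],o['time_s'])
E
```

```text
the job is handed in; nothing more can be done
None
the job is handed in; nothing more can be done
```

I did the three steps in order and handed the job in at about 16 s, still gripping the handle; no verdict was reported.

- **Lid:** I pressed it shut with the closed fingertips. The pictures and the networks' lid points match a shut lid.
- **Kickstand:** My first press came down on the edge of the leg, with a sideways force of 5.5 N. I lifted, moved the path about 6 mm in +x and pressed again. The leg snapped down, and the top picture taken right after shows it fully down.
- **Upright:** I gripped the bar with 15 N (opening 21 mm) and brought it upright along the arc. The last readings showed about 2 N on the tool in x, and the tool pose was steady. The network points put the lean near 0; single readings ran from about -0.04 to +0.03 rad.

**Not fully confirmed:**
- **Kickstand at the end:** the arm and counter box hid the foot once the frame was upright. I could rule out angles below about 1.35 rad because the foot would have shown, so the end angle above 1.4 rad is inferred.
- **Foot clearance:** my fitted model puts the foot about 8 mm below the plate's top when upright. That disagrees with the low forces I measured, so I took it as an error in the fitted pivot height.
- **Bystanders:** the coupling, cell and tape showed within about 3 px (roughly 10 mm) of their start in the top picture. I did not measure the others again, but the arm did not go near them.

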